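# Hold the gearbox cover at its balance point

## Robot

A 7-joint arm with a two-finger parallel gripper is mounted at the origin on the work surface. World frame = base frame: x ahead of the robot, y to its left, z up, the work surface at z = 0. Lengths are in m, angles in rad, forces in N, time in s.
With the tool pointing down it reaches from about 0.4 to 0.9 m from the base axis. Payload 5.6 kg.
Tool frame: the origin (TCP) lies between the finger pads, 19 mm behind the fingertips; this is the grasp point; z points along the fingers, y is the line along which they close (so a half turn about z gives the same grasp; the last joint's range is limited). The gripper opens to 92 mm and grips with 3 to 60 N. Pads are 20 mm wide; open, the fingers measure 128 mm over their backs; the gripper's body (75 mm by 189 mm) begins 69 mm behind the grasp point.
Start: joints at [1.151, 0.468, -0.012, 1.603, 0.006, 1.071, -0.056], TCP at [0.239, -0.604, 0.233] pointing down, gripper open.
Joint ranges: [-2.53, 2.53], [-0.31, 2.02], [-1.57, 1.55], [0.28, 2.44], [-1.29, 4.43], [0.15, 1.84], [-2.92, 2.92]. Speed limits (rad/s): [2.57, 2.57, 3.14, 3.14, 3.14, 3.14, 3.14].

## Interface

Orientations are given as a 3x3 rotation matrix whose columns are the frame's x, y, z axes.
In Python, from station import env, effector, solver, viewer, workorder, search_frame, tip_of gives the robot as it stands. Calls block until the motion is done:
- env.reach(position, orientation): joint-space move of the TCP to a pose.
- env.movel(position, frame=None, rate=0.15): straight line of the TCP; frame=None keeps the orientation; rate is the mean speed in m/s.
- env.goto_joints(angles): joint-space move.
- effector.release() and effector.grasp(squeeze=None): open the fingers fully, or close them until they stop; squeeze is the grip in N (None keeps the last).
- env.pause(seconds).
- solver.inverse_kinematics(position, orientation): joint angles nearest the present ones, or None.
- env.sense(): the state.
- viewer.read_camera(name): name is "side" or "top"; returns (picture, depth): 400x640x3 uint8, red, green, blue; 400x640 float32, m along the optical axis (not along the pixel's ray), 0 where there is no reading.
- viewer.camera_info(name): a dict with "intrinsics" (3x3 intrinsics, pixels), "eye" and "rotation" of the camera in the world. Camera axes: x right, y up, looking along -z (the intrinsics and any distortion apply to the point x, -y, -z); pixel columns grow to the right and rows downward; lengths in m; the calibration is good to about 2 mm. A picture is of the moment at which its call begins. camera_info takes no time and is no camera call.
A pose or a line that the arm cannot do raises env.PlanningError and nothing moves.
- workorder.finish_job(): hands the job in; it is judged then, once.
Trained networks look in the newest picture that a camera, given by its name, has taken for a name from the list of things; names that differ only in an ending like _2 or _b are one class to them, and where a whole thing is asked for, a point or a joint stands for the part that bears it (a point fixed in the world has none). Each returns a list of dicts, best first, with "score" (0 to 1); they miss things now and then, are a little off and sometimes report something else, mostly with a low value. They report only what shows in the picture. A call takes as long as a camera call.
- search_frame(camera, name): "at" ([x, y, z] in m, in world coordinates, good to about 4 mm: the middle of the surface that is visible of it).
- tip_of(camera, name): "at" ([x, y, z] in m, in world coordinates, good to about 4 mm: a listed point, or the origin of a listed thing).
The state is a dict: "t": time; "joint_positions": joint angles; "joint_velocities": joint speeds; "tau": joint torques, N m; "ee_pos": TCP position; "tcp_rot": TCP orientation; "wrist_force": force on the tool from outside, world axes, zero at the start; "moment": the same for the moment, N m; "gripper_width": finger opening in m; "grasp_force": force on a finger pad.
Only numpy, scipy, OpenCV 4.12 (cv2) and the standard library are available. Lean on these libraries where they do the work, as an engineer would, in place of code of your own. Each camera call takes 0.05 s, during which the arm holds its last target. There are 200 camera calls.

## Task

The cover of the shelving-drive gearbox on the bench has no stay. Turn its red quarter-turn latch anticlockwise as far as it goes to free it, then raise the cover by the black sleeve on its bar handle to the balance point, a little past upright, where it would fall neither forwards nor backwards, and finish still gripping the sleeve and holding the cover still there so that a mate can check the gears. Never let the cover drop or swing right over the back, and leave the other things on the bench where they are.

Things in the scene. Friction and masses are not known exactly. Their poses are not given: they have to be found in the camera images.
- gearcase: Cast aluminium gearbox case fixed to the bench on a dark steel plate (200 x 280 x 8 mm). Case 156 mm deep (its x), 240 mm wide (its y), open top rim 90 mm up. Origin: centre of the plate's underside; x points from the handle side to the hinge side, y along the hinge, z up; yaw within 0.3 rad. Stub shafts stick out of its ends (to y = 190 and -165 mm, 52 mm up).
- cover (a joint): Angle of the blue cover, rad: 0 shut, 1.571 upright, growing as it swings up and over towards the case's +x; stop at 2.3. It balances past upright, at 1.68 (6 degrees beyond upright, leaning back over the hinge), for its skirt hangs below the pin. The hinge's slight stiffness holds it only within 0.03 to 0.05 rad of balance. About 0.65 to 1 kg in all; lifting the bar from shut takes 3 to 5 N.
- cover_hinge (a point): Middle of the hinge pin's axis: in the case frame at x = 72, y = 0, z = 116 mm; the axis runs along the case's y. The point's axes turn with the cover. The cover is 240 mm wide and reaches 150 mm from the pin to its front edge; when shut its top face is 110 mm above the bench and its skirt goes down to 90 mm.
- grip_sleeve: Black rubber sleeve on the handle's bar, a cylinder 16 mm thick and 90 mm long that turns freely on the bar: the place to grip. The handle sits on the cover's front edge, parallel to the hinge, 40 mm off the edge, its two steel arms 110 mm apart, with free space all round. Origin: the bar's middle, y along the bar.
- handle_grip (a point): Middle of the handle bar (and its sleeve), on its centre line. With the cover shut it lies 190 mm in front of the hinge (case -x) and 16 mm below it, 100 mm above the bench; it goes round the hinge with the cover. Its axes turn with the cover: y along the bar.
- cover_latch (a joint): Angle of the red wing latch on the cover, rad: 0 fastened (wing along the case's x), growing anticlockwise seen from above, stop at 1.45 (wing across the case, cover free). It starts between 0 and 0.25. Until it is past about 0.8 its tongue holds the cover shut. It turns with about 0.04 N m and stays where it is left.
- latch_grip (a point): Grip point of the latch's wing, on its turning axis, 29 mm above the cover's top face (139 mm above the bench), 105 mm in front of the hinge. The wing is 44 mm long, 11 mm wide, from 3 to 38 mm above the cover. The point's x axis runs along the wing.
- crank: Black three-arm shelf handle lying flat, about 330 mm across, 66 mm high; leave alone. Origin: centre of its underside.
- tray: Green parts tray, 120 x 160 x 35 mm; leave alone. Origin: centre of its underside.
- bearing_a: Steel ring in the tray, 52 mm across, 16 mm high; leave alone. Origin: centre of its underside.
- bearing_b: Brass ring in the tray, 42 mm across, 14 mm high; leave alone. Origin: centre of its underside.
- grease_tin: Red tin with a pale label, 76 mm across, 95 mm high; leave alone. Origin: centre of its underside.
- wrench: Steel wrench, 180 mm long, lying beside the case's -y end; leave alone. Origin: its underside.
- screwdriver: Red-handled screwdriver, 200 mm long, lying on the bench in front of the case (its -x side), under 35 mm high; leave alone. Origin: its underside.
- cleaner: White bottle with a yellow label and blue cap, 60 mm across, 160 mm high; leave alone. Origin: centre of its underside.

How it is judged:
On the way, in this order (a step that is already met when the one before it is completed fails the run):
1. the latch is turned fully open while the cover is still shut (value of joint cover_latch above 1.3 rad and value of joint cover below 0.05 rad), for 0.2 s.
2. the cover is raised by its handle, the fingers on the sleeve (value of joint cover between 0.6 and 1.2 rad and contact force between the fingers and grip_sleeve above 0.3 N), for 0.1 s.
At the end, for the whole second after the job is handed in: Latch open (above 1.2 rad); cover still (under 0.05 rad/s) and within 0.07 rad (4 degrees) of its balance at 1.68 rad; the fingers squeeze the black sleeve (over 8 N), TCP within 60 mm of the bar's middle; every bystander within 30 mm of its start (value of joint cover between 1.61 and 1.75 rad and velocity of joint cover between -0.05 and 0.05 rad/s and value of joint cover_latch above 1.2 rad and contact force between the fingers and grip_sleeve above 8 N and distance between the grasp point and handle_grip below 0.06 m and distance of each of crank, tray, bearing_a, bearing_b, grease_tin, wrench, screwdriver, cleaner from where it was at the start of the episode below 0.03 m); the arm keeps its last pose, push and grip.
It fails at once if the cover drops (falls shut faster than 2 rad/s) (velocity of joint cover below -2 rad/s).
It fails at once if the cover swings right over the back (past 2.0 rad) (value of joint cover above 2 rad).
It fails at once if a bystander is moved by more than 30 mm (distance of any of crank, tray, bearing_a, bearing_b, grease_tin, wrench, screwdriver, cleaner from where it was at the start of the episode above 0.03 m).
It also fails if it takes over 45 s, if anything falls off the work surface, if the arm or the gripper's body presses on something with over 40 N, if the wrist force passes 120 N, or if a joint passes its speed limit or range.

## Working session

There is one attempt and no reset: what is moved stays moved. The work goes in short steps, each a Python script; the robot and the scene stay as the last script left them, time stands still between calls to the robot, and variables do not carry over. Pictures are saved under pics/ and viewed, at most 10 in all, crops included, and the job is handed in when it is done.

```bash
ls; mkdir -p pics; python3 - <<'E'
from station import *
import cv2,numpy as np
for c in ("top","side"):
    p,d=viewer.read_camera(c); cv2.imwrite(f"pics/{c}0.png",p[:,:,::-1]); np.save(f"{c}0d.npy",d)
    i=viewer.camera_info(c); print(c,np.round(i["eye"],3),np.round(i["rotation"],3).tolist(),np.round(i["intrinsics"],1).tolist(),[k for k in i])
    for n in ("latch_grip","handle_grip","cover_hinge","gearcase","grip_sleeve"):
        print(n,[(np.round(r["at"],3).tolist(),round(r["score"],2)) for r in tip_of(c,n)[:2]])
    print("lat",[(np.round(r["at"],3).tolist(),round(r["score"],2)) for r in search_frame(c,"cover_latch")[:2]])
print(env.sense()["t"])
E
```

```text
pics
top [ 0.464 -0.018  1.689] [[-0.025, 0.998, -0.055], [-1.0, -0.026, -0.01], [-0.012, 0.055, 0.998]] [[435.6, 0.0, 317.1], [0.0, 435.6, 196.5], [0.0, 0.0, 1.0]] ['intrinsics', 'eye', 'rotation']
latch_grip [([0.558, -0.05, 0.135], 0.64)]
handle_grip [([0.471, -0.064, 0.1], 0.75), ([0.525, 0.469, 0.001], 0.67)]
cover_hinge [([0.659, -0.03, 0.115], 0.59), ([0.409, -0.044, -0.003], 0.48)]
gearcase [([0.588, -0.043, 0.0], 0.63)]
grip_sleeve [([0.476, -0.062, 0.096], 0.4)]
lat [([0.467, -0.438, 0.016], 0.7)]
side [ 0.497 -0.665  0.912] [[0.996, 0.058, -0.068], [-0.088, 0.774, -0.627], [0.016, 0.631, 0.776]] [[369.4, 0.0, 318.4], [0.0, 369.4, 199.2], [0.0, 0.0, 1.0]] ['intrinsics', 'eye', 'rotation']
latch_grip [([0.559, -0.051, 0.141], 0.73)]
handle_grip [([0.472, -0.065, 0.102], 0.69)]
cover_hinge []
gearcase [([0.592, -0.047, -0.0], 0.8)]
grip_sleeve [([0.745, -0.068, -0.002], 0.74), ([0.471, -0.44, 0.003], 0.65)]
lat [([0.737, -0.092, 0.082], 0.73), ([0.56, -0.055, 0.131], 0.58)]
0.7
```

View pics/top0.png

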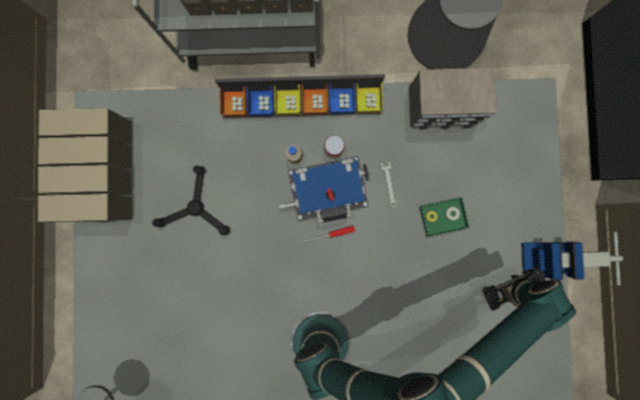

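View pics/side0.png

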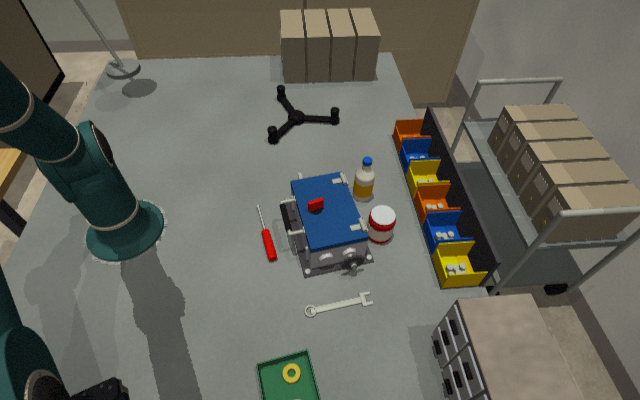

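The top view shows the blue cover at (290–367, 158–212), the red wing at (331, 194) and the handle at (333, 213). The side view agrees, with the wing at (316, 204), and puts the screwdriver at about (266, 240), in front of the case. Next I'll fit the yaw and the latch angle from the pixels and check the IK.

```bash
cat > h.py <<'E'
from station import *
import numpy as np, cv2
def project(c,d,m):
    i=viewer.camera_info(c);K=np.array(i["intrinsics"]);v,u=np.nonzero(m&(d>0));z=d[v,u]
    P=np.c_[(u-K[0,2])/K[0,0]*z,-(v-K[1,2])/K[1,1]*z,-z]
    return P@np.array(i["rotation"]).T+np.array(i["eye"])
def hsvmask(p,lo,hi): return cv2.inRange(cv2.cvtColor(np.ascontiguousarray(p),cv2.COLOR_RGB2HSV),np.array(lo),np.array(hi))>0
def rots(yaw,tilt):
    # tool z: tilt rad below horizontal along case x; tool x along bar
    ex=np.array([np.cos(yaw),np.sin(yaw),0]);ey=np.array([-np.sin(yaw),np.cos(yaw),0]);ez=np.array([0,0,1.])
    z=np.cos(tilt)*ex-np.sin(tilt)*ez
    return [np.c_[s*ey,np.cross(z,s*ey),z] for s in (1,-1)]
def down(a): # tool y perpendicular to direction a
    x=np.array([np.cos(a),np.sin(a),0]);z=np.array([0,0,-1.]);return np.c_[x,np.cross(z,x),z]
E
cat > m.py <<'E'
from h import *
for c in ("top","side"):
    p=cv2.imread(f"pics/{c}0.png")[:,:,::-1];d=np.load(f"{c}0d.npy")
    B=project(c,d,hsvmask(p,[100,90,30],[125,255,255]));k=(abs(B[:,2]-.11)<.012)&(abs(B[:,0]-.59)<.15)&(abs(B[:,1]+.04)<.2);B=B[k]
    r=cv2.minAreaRect((B[:,:2]*1000).astype(np.float32));print(c,"blue",r,B[:,2].mean())
    h=hsvmask(p,[0,120,60],[8,255,255])|hsvmask(p,[172,120,60],[179,255,255])
    R=project(c,d,h);k=(np.hypot(R[:,0]-.559,R[:,1]+.05)<.04)&(R[:,2]>.1);R=R[k]
    print("red",len(R),R.mean(0));w,v=np.linalg.eigh(np.cov(R[:,:2].T));print(np.sqrt(w),np.arctan2(*v[::-1,1]))
    T=R[R[:,2]>.138];w,v=np.linalg.eigh(np.cov(T[:,:2].T));print("top",len(T),T.mean(0),np.sqrt(w),np.arctan2(*v[::-1,1]))
    ys,xs=np.nonzero(h);x,y=(331,194) if c=="top" else (316,204)
    q=cv2.resize(p[y-45:y+45,x-60:x+60][:,:,::-1],None,fx=5,fy=5,interpolation=cv2.INTER_CUBIC);cv2.imwrite(f"pics/{c}_crop.png",q)
yaw=.17
C=np.array([.589,-.045])
def W(x,y,z): return np.array([C[0]+np.cos(yaw)*x-np.sin(yaw)*y,C[1]+np.sin(yaw)*x+np.cos(yaw)*y,z])
for a in (0,1.45):
  for s in (0,np.pi): 
    for z in (.139,.25):
      q=solver.inverse_kinematics(W(-33,0,0)*0+W(-.033,0,z),down(yaw+a+s));print("latch",a,s,z,None if q is None else np.round(q,2))
for tilt in (.6,.8,1.0):
  for s in (0,1):
    o=[]
    for th in np.arange(0,1.7,.24):
      x=-.19;zz=-.016;o.append(solver.inverse_kinematics(W(.072+x*np.cos(th)+zz*np.sin(th),0,.116-x*np.sin(th)+zz*np.cos(th)),rots(yaw,tilt)[s]))
    print(tilt,s,[None if q is None else np.round(q,1).tolist() for q in o])
E
python3 m.py
```

```text
top blue ((588.59423828125, -43.32585144042969), (156.5244598388672, 238.44703674316406), 9.961106300354004) 0.10882263732314623
red 44 [ 0.55574509 -0.04778264  0.14007373]
[0.00401446 0.01106413] -2.8149803656282577
top 34 [ 0.55645217 -0.04911285  0.14704835] [0.00326655 0.01131461] -2.8016415713045277
side blue ((589.79150390625, -45.68865966796875), (158.5374298095703, 242.73606872558594), 10.017720222473145) 0.10951051988865469
red 156 [ 0.55510719 -0.05441834  0.13627261]
[0.00490019 0.01246409] -2.8428962608848636
top 79 [ 0.55580901 -0.05368607  0.14567846] [0.00327386 0.01243129] -2.841014866264812
latch 0 0 0.139 [ 0.28  0.46 -0.31  1.89  0.19  0.82 -1.53]
latch 0 0 0.25 [ 0.35  0.33 -0.4   1.79  0.15  1.05 -1.5 ]
latch 0 3.141592653589793 0.139 [ 0.59  0.56 -0.73  1.87  0.47  0.89  1.37]
latch 0 3.141592653589793 0.25 [ 0.68  0.43 -0.83  1.77  0.35  1.09  1.47]
latch 1.45 0 0.139 [ 0.48  0.51 -0.58  1.88  0.36  0.86 -0.23]
latch 1.45 0 0.25 [ 0.51  0.37 -0.6   1.78  0.24  1.06 -0.13]
latch 1.45 3.141592653589793 0.139 [-0.86  0.88  1.34  1.96 -0.96  1.16 -2.21]
latch 1.45
[... 494 characters left out ...]
0.2, -0.6, 2.0, -0.4, 0.2, 0.6]]
0.8 1 [None, None, None, None, None, [0.5, 0.1, -0.4, 2.2, -1.1, 0.2, -1.8], [0.4, 0.1, -0.3, 2.1, -0.8, 0.2, -2.1], [0.3, 0.2, -0.2, 2.1, -0.7, 0.2, -2.3]]
1.0 0 [None, None, [0.9, 0.1, -0.7, 2.4, -0.6, 0.2, 1.0], [0.8, 0.1, -0.6, 2.3, -0.5, 0.3, 0.8], [0.7, 0.1, -0.6, 2.2, -0.3, 0.4, 0.6], [0.7, 0.1, -0.6, 2.1, -0.2, 0.4, 0.4], [0.7, 0.2, -0.6, 2.0, -0.0, 0.4, 0.3], [0.6, 0.3, -0.7, 1.9, 0.1, 0.5, 0.1]]
1.0 1 [None, None, [0.5, 0.1, -0.3, 2.4, -0.9, 0.2, -1.9], [0.5, 0.1, -0.3, 2.3, -0.6, 0.3, -2.3], [0.5, 0.1, -0.4, 2.2, -0.4, 0.4, -2.5], [0.4, 0.1, -0.3, 2.1, -0.3, 0.4, -2.6], [0.3, 0.1, -0.3, 2.0, -0.2, 0.4, -2.7], [0.2, 0.2, -0.2, 1.9, -0.2, 0.5, -2.8]]
```

Case yaw is about 0.175 rad and the latch starts near 0.15 rad; the heights match those given. With the gripper fully open, a vertical approach to the sleeve would hit the cover edge, so I'll scan tilted hand poses, including ones tilted along the bar.

```bash
cat >> h.py <<'E'
yaw=.175;C=np.array([.5895,-.0447])
ex=np.array([np.cos(yaw),np.sin(yaw),0]);ey=np.array([-np.sin(yaw),np.cos(yaw),0]);ez=np.array([0,0,1.])
def W(x,y,z): return np.array([*C,0])+x*ex+y*ey+z*ez
def bar(th): return W(.072-.19*np.cos(th)-.016*np.sin(th),0,.116+.19*np.sin(th)-.016*np.cos(th))
def hand(t,b,s=1):
    n=np.cos(t)*ex-np.sin(t)*ez; y=s*(np.sin(t)*ex+np.cos(t)*ez); z=np.cos(b)*n+np.sin(b)*ey
    return np.c_[np.cross(y,z),y,z]
E
python3 - <<'E'
from h import *
ik=solver.inverse_kinematics
for t in (.8,.9,1.,1.1):
  for b in np.arange(-1,1.01,.2):
    for s in (1,-1):
      R=hand(t,b,s);q=ik(bar(0)-.006*R[:,2],R)
      if q is None: continue
      a=ik(bar(0)-.09*R[:,2],R) is not None
      k=sum(ik(bar(th)-.006*R[:,2],R) is not None for th in np.arange(0,1.7,.21))
      print(t,round(b,1),s,a,k,np.round(q,2))
E
```

```text
0.8 -1.0 1 True 9 [-0.    0.88 -0.68  2.36  1.68  1.67 -2.34]
0.8 -1.0 -1 True 9 [-0.4   0.74 -0.23  2.38  1.58  1.33  0.75]
0.8 0.4 1 True 9 [ 1.62  1.2  -1.37  2.33  1.25  0.33 -0.17]
0.8 0.4 -1 True 9 [ 1.4   0.77 -0.99  2.34 -1.14  0.22 -1.05]
0.8 0.6 1 True 9 [ 1.24  0.74 -0.74  2.23 -0.97  0.57  1.97]
0.8 0.6 -1 True 9 [ 0.83  0.6  -0.25  2.25 -1.28  0.84 -0.94]
0.8 0.8 1 True 9 [ 1.23  0.85 -0.72  2.1  -0.75  0.77  1.81]
0.8 0.8 -1 True 9 [ 0.78  0.7  -0.16  2.12 -1.12  1.06 -1.03]
0.8 1.0 1 True 9 [ 1.21  0.97 -0.71  1.96 -0.61  0.97  1.72]
0.8 1.0 -1 True 9 [ 0.74  0.81 -0.11  1.99 -1.01  1.27 -1.08]
0.9 -1.0 1 True 9 [ 0.14  0.94 -0.84  2.33  1.69  1.77 -2.19]
0.9 -1.0 -1 True 9 [-0.39  0.71 -0.23  2.36  1.54  1.29  0.9 ]
0.9 -0.8 1 False 9 [ 0.24  0.8  -0.86  2.43  1.8   1.52 -2.14]
0.9 0.4 1 True 9 [ 1.2   0.61 -0.8   2.31 -1.11  0.35  1.92]
0.9 0.4 -1 True 9 [ 1.25  0.64 -0.85  2.31 -1.03  0.32 -1.29]
0.9 0.6 1 True 9 [ 1.2   0.7  -0.73  2.2  -0.84  0.58  1.74]
0.9 0.6 -1 True 9 [ 0.76  0.57 -0.2   2.23 -1.19  0.84 -1.12]
0.9 0.8 1 True 9 [ 1.2   0.82 -0.71  2.08 -0.67  
[... 1350 characters left out ...]
.38  1.49  0.31 -1.03]
1.1 -0.0 -1 True 9 [ 1.26  0.74 -1.32  2.37  1.56  0.53  2.11]
1.1 0.2 1 True 9 [ 0.96  0.43 -0.72  2.32 -0.61  0.21  1.14]
1.1 0.2 -1 True 9 [ 0.59  0.34 -0.3   2.34 -1.11  0.34 -1.55]
1.1 0.4 1 True 9 [ 1.01  0.52 -0.67  2.23 -0.7   0.45  1.34]
1.1 0.4 -1 True 9 [ 0.62  0.42 -0.2   2.26 -1.04  0.6  -1.51]
1.1 0.6 1 True 9 [ 1.06  0.63 -0.65  2.13 -0.64  0.66  1.37]
1.1 0.6 -1 True 9 [ 0.64  0.53 -0.14  2.16 -0.98  0.84 -1.48]
1.1 0.8 1 True 9 [ 1.08  0.76 -0.64  2.02 -0.58  0.85  1.37]
1.1 0.8 -1 True 9 [ 0.64  0.64 -0.08  2.05 -0.94  1.07 -1.46]
1.1 1.0 1 True 9 [ 1.08  0.89 -0.63  1.91 -0.54  1.04  1.37]
1.1 1.0 -1 True 9 [ 0.63  0.77 -0.04  1.94 -0.91  1.29 -1.44]
```

```bash
cat > latch.py <<'E'
from h import *
P=lambda z: W(-.033,0,z)
a0=yaw+.15
env.reach(P(.24),down(a0)); env.movel(P(.141),rate=.1)
effector.grasp(squeeze=25); s=env.sense(); print(s["gripper_width"],s["grasp_force"],np.round(s["moment"],2),np.round(s["wrist_force"],1))
for a in np.linspace(a0,yaw+1.45,7)[1:]:
    env.movel(P(.141),down(a),rate=.1); s=env.sense(); print(round(a-yaw,2),np.round(s["moment"],2),np.round(s["wrist_force"],1),round(s["gripper_width"],4),np.round(s["ee_pos"],3))
r=s["tcp_rot"][:,0] if hasattr(s["tcp_rot"],"shape") else np.array(s["tcp_rot"])[:,0]
print("hand angle",np.arctan2(r[1],r[0])-yaw,s["t"])
E
python3 latch.py
```

```text
0.011025235756392592 24.997989535331726 [ 0.5   0.25 -0.06] [-0.9  2.   1.6]
0.37 [0.76 0.53 0.03] [-2.3  4.1  2.6] 0.0108 [ 0.557 -0.05   0.141]
0.58 [0.95 0.72 0.07] [-3.9  4.2  2.3] 0.0108 [ 0.557 -0.05   0.141]
0.8 [1.06 0.71 0.08] [-3.8  4.1  3.3] 0.0108 [ 0.557 -0.05   0.141]
1.02 [ 1.03  0.76 -0.01] [-4.   5.3  3.4] 0.0106 [ 0.557 -0.05   0.141]
1.23 [1.03 0.86 0.04] [-3.3  3.9  4. ] 0.0109 [ 0.556 -0.05   0.141]
1.45 [1.03 0.87 0.04] [-4.2  5.   4.2] 0.0109 [ 0.556 -0.05   0.141]
hand angle 1.445885569142739 7.5083
```

```bash
cat > app.py <<'E'
from h import *
effector.release(); env.movel(W(-.033,0,.27),rate=.2)
R=hand(.85,.5,1); z=R[:,2]
env.reach(bar(0)-.16*z,R)
s=env.sense();print(np.round(s["ee_pos"],3),np.round(s["joint_positions"],2),s["t"])
for c in ("top","side"):
    p,d=viewer.read_camera(c)
    x,y=(331,190) if c=="top" else (316,210)
    cv2.imwrite(f"pics/{c}1.png",cv2.resize(np.ascontiguousarray(p[y-75:y+75,x-100:x+100,::-1]),None,fx=4,fy=4,interpolation=cv2.INTER_CUBIC))
    for n in ("handle_grip","latch_grip"): print(n,[(np.round(r["at"],3).tolist(),round(r["score"],2)) for r in tip_of(c,n)[:2]])
    T=project(c,d,hsvmask(p,[0,120,60],[8,255,255])|hsvmask(p,[172,120,60],[179,255,255]))
    T=T[(np.hypot(T[:,0]-.557,T[:,1]+.05)<.04)&(T[:,2]>.135)]
    w,v=np.linalg.eigh(np.cov(T[:,:2].T));print("latch",len(T),np.sqrt(w),(np.arctan2(v[1,1],v[0,1])-yaw)%np.pi)
print(bar(0))
E
python3 app.py
```

```text
[ 0.396 -0.157  0.206] [ 1.69  0.51 -0.98  2.21 -0.63  0.8   1.61] 11.1167
handle_grip [([0.469, -0.064, 0.099], 0.74)]
latch_grip [([0.555, -0.052, 0.138], 0.54)]
latch 33 [0.0030093 0.0112395] 1.4120022407822117
handle_grip [([0.468, -0.064, 0.1], 0.87), ([0.742, -0.068, -0.002], 0.67)]
latch_grip [([0.555, -0.049, 0.14], 0.72)]
latch 66 [0.00317043 0.01346727] 1.4634440566283795
[ 0.47330227 -0.06524476  0.1       ]
```

View pics/side1.png

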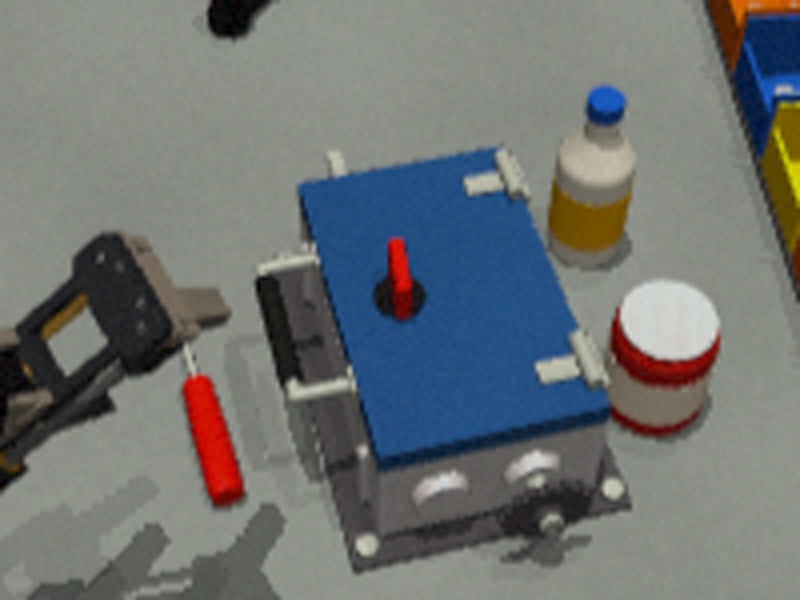

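The wing (400, 280) now lies across the case and measures about 1.44 rad, so the latch is open. The sleeve (278, 330) is clear, and the hand stands in front of it.

```bash
sed -i 's/C=np.array(\[.5895,-.0447\])/C=np.array([.5877,-.0447])/' h.py; cat > grip.py <<'E'
from h import *
R=hand(.85,.5,1); z=R[:,2]
env.movel(bar(0)-.006*z,R,rate=.1)
s=env.sense();print(np.round(s["wrist_force"],1),np.round(s["ee_pos"],3),bar(0))
effector.grasp(squeeze=30);s=env.sense()
print(s["gripper_width"],s["grasp_force"],np.round(s["wrist_force"],1),np.round(s["moment"],2),s["t"])
p,d=viewer.read_camera("side");x,y=316,210
cv2.imwrite("pics/side2.png",cv2.resize(np.ascontiguousarray(p[y-75:y+75,x-100:x+100,::-1]),None,fx=4,fy=4,interpolation=cv2.INTER_CUBIC))
E
python3 grip.py
```

```text
[ 0.5 -0.2 -0.4] [ 0.469 -0.069  0.104] [ 0.47150227 -0.06524476  0.1       ]
0.014757108051159838 29.999912953935564 [2.1 1.4 3.4] [-0.02 -0.39 -0.3 ] 14.2417
```

View pics/side2.png

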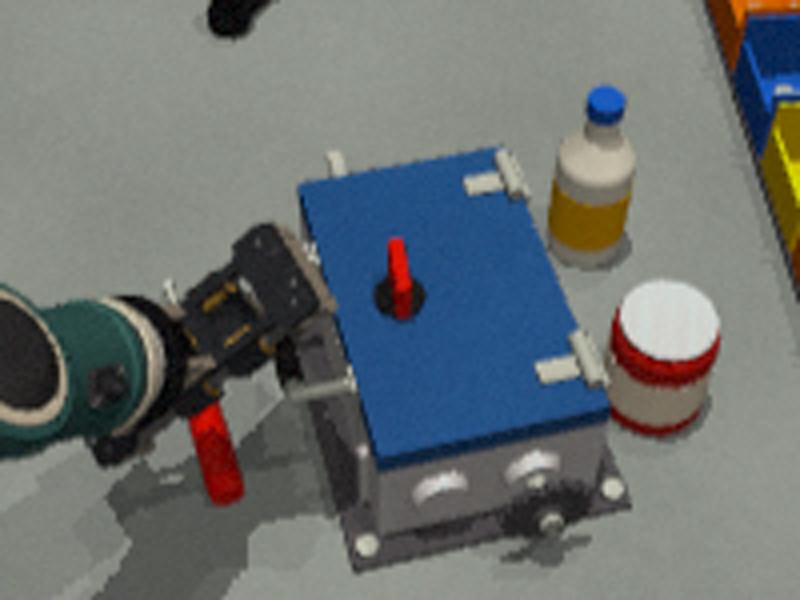

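The fingers are closed on the sleeve at (295, 340); the width is 14.8 mm, which fits the rubber. Next I'll raise the cover along the arc.

```bash
cat > lift.py <<'E'
from h import *
import sys
R=hand(.85,.5,1); z=R[:,2]
for th in np.arange(float(sys.argv[1]),float(sys.argv[2])+1e-6,.1):
    env.movel(bar(th)-.006*z,R,rate=.09); s=env.sense()
    f=np.array(s["wrist_force"]); print(round(th,2),"radial/tang",np.round([f@ex,f@ey,f[2]],1),round(s["gripper_width"],4),round(s["grasp_force"],1),np.round((np.array(s["ee_pos"])-bar(th)+.006*z)*1000,1),round(s["t"],2))
    if np.linalg.norm(f)>50: break
E
python3 lift.py .1 .8
```

```text
0.1 radial/tang [ 8.7  2.6 -3.9] 0.0149 30.0 [0.6 0.1 0.3] 14.65
0.2 radial/tang [ 9.4  2.9 -5.1] 0.015 30.0 [0.5 0.1 0.1] 15.01
0.3 radial/tang [ 9.5  3.5 -6.8] 0.0149 30.0 [ 0.4  0.1 -0.2] 15.37
0.4 radial/tang [10.2  2.9 -7.2] 0.0152 30.0 [ 0.2  0.  -0.4] 15.72
0.5 radial/tang [11.   3.7 -8.9] 0.0153 30.0 [-0.1 -0.  -0.8] 16.08
0.6 radial/tang [ 8.9  2.4 -9.9] 0.0153 30.0 [-0.5 -0.1 -1.2] 16.44
0.7 radial/tang [ 7.1  1.  -8.1] 0.0147 30.0 [-0.9 -0.2 -1.5] 16.8
0.8 radial/tang [ 2.   1.  -6.5] 0.015 30.0 [-0.6 -0.1 -0.8] 17.16
```

Forces are low and the grip is steady, so I'll go on to 1.6 and then measure the angle.

```bash
sed -i 's/rate=.09/rate=.07/' lift.py; python3 lift.py .9 1.6; cat > ang.py <<'E'
from h import *
env.pause(.3)
for c in ("side","top"):
    p,d=viewer.read_camera(c); cv2.imwrite(f"pics/{c}3.png",np.ascontiguousarray(p[:,:,::-1]))
    B=project(c,d,hsvmask(p,[100,90,20],[125,255,255]))-np.array([*C,0])
    X=np.c_[B@ex,B@ey,B[:,2]]; X=X[(abs(X[:,0]-.08)<.06)&(abs(X[:,1])<.125)&(X[:,2]>.125)&(X[:,2]<.27)]
    if len(X)>30:
        for k in range(3):
            A=np.polyfit(X[:,2],X[:,0],1);r=X[:,0]-np.polyval(A,X[:,2]);X=X[abs(r)<2.5*r.std()]
        print(c,len(X),"face angle",np.pi/2+np.arctan(A[0]),"x at z=.116",np.polyval(A,.116),r.std())
    for n in ("handle_grip","cover_hinge"): print(c,n,[(np.round(q["at"],3).tolist(),round(q["score"],2)) for q in tip_of(c,n)[:2]])
s=env.sense();print(np.round(s["wrist_force"],1),np.round(s["ee_pos"],4),s["grasp_force"],s["t"])
E
python3 ang.py
```

```text
0.9 radial/tang [-0.  -0.2 -3.8] 0.0147 30.0 [0.3 0.  0.3] 17.58
1.0 radial/tang [-2.3 -1.1  0.6] 0.015 30.0 [-0.1 -0.   0.1] 18.01
1.1 radial/tang [-5.3 -0.3  2.8] 0.0148 30.0 [-0.2  0.   0.1] 18.43
1.2 radial/tang [-5.3 -0.2  5.6] 0.0149 30.0 [-0.1  0.   0.2] 18.86
1.3 radial/tang [-4.1 -0.8  7.3] 0.015 30.0 [-0.  -0.   0.3] 19.28
1.4 radial/tang [-2.7 -0.9  7.8] 0.015 30.0 [0.1 0.  0.4] 19.71
1.5 radial/tang [-2.3 -0.1  7.6] 0.015 30.0 [ 0.1 -0.   0.5] 20.13
1.6 radial/tang [ 0.1 -0.4  7.6] 0.0153 30.0 [0.2 0.  0.5] 20.56
side 1218 face angle 1.5692492042807744 x at z=.116 0.059542541579459186 0.0054970089943189235
side handle_grip [([0.647, -0.034, 0.304], 0.64)]
side cover_hinge [([0.744, -0.07, -0.004], 0.6), ([0.66, -0.031, 0.116], 0.55)]
top 170 face angle 1.5473454928084207 x at z=.116 0.06248996559804969 0.005394573469720554
top handle_grip [([0.649, -0.032, 0.303], 0.88)]
top cover_hinge [([0.658, -0.034, 0.116], 0.89), ([0.596, -0.282, 0.001], 0.58)]
[-1.3  0.3  7.6] [ 0.6453 -0.0375  0.3109] 30.001768770162016 21.1583
```

```bash
python3 lift.py 1.68 1.68; cat > ang2.py <<'E'
from h import *
env.pause(.3); rng=np.random.default_rng(0); H=[]
for c in ("side","top"):
    p,d=viewer.read_camera(c); cv2.imwrite(f"pics/{c}4.png",cv2.resize(np.ascontiguousarray(p[120:270,216:416,::-1]),None,fx=4,fy=4))
    B=project(c,d,hsvmask(p,[100,90,20],[125,255,255]))-np.array([*C,0])
    X=np.c_[B@ex,B@ey,B[:,2]]; X=X[(abs(X[:,0]-.08)<.06)&(abs(X[:,1])<.125)&(X[:,2]>.125)&(X[:,2]<.29)]
    best=[]
    for k in range(1500):
        i,j=rng.choice(len(X),2)
        if abs(X[i,2]-X[j,2])<.05: continue
        m=(X[i,0]-X[j,0])/(X[i,2]-X[j,2]); g=np.abs(X[:,0]-X[i,0]-m*(X[:,2]-X[i,2]))<.002
        if g.sum()>np.sum(best): best=g
    A=np.polyfit(X[best,2],X[best,0],1);print(c,len(X),best.sum(),"angle",np.pi/2+np.arctan(A[0]),"x@.116",np.polyval(A,.116),"zrange",np.percentile(X[best,2],[2,98]))
    for n in ("handle_grip","cover_hinge"):
        r=[q["at"] for q in tip_of(c,n) if q["at"][2]>.08]
        if r: v=np.array(r[0])-W(.072,0,.116);print(n,np.round([v@ex,v@ey,v[2]],4), "theta", np.arctan2(v[2],-(v@ex))+np.arctan2(.016,.19) if n[0]=="h" else "")
s=env.sense();print(np.round(s["wrist_force"],1),np.abs(s["joint_velocities"]).max(),s["grasp_force"],s["t"])
E
python3 ang2.py
```

```text
1.68 radial/tang [0.1 0.4 7.5] 0.0148 30.0 [0.2 0.  0.6] 21.52
side 1433 733 angle 1.6738821656205953 x@.116 0.06208392981731024 zrange [0.12698176 0.26697207]
handle_grip [ 0.0021 -0.001   0.1898] theta 1.6656374926028175
cover_hinge [ 0.0026  0.0031 -0.0004] theta 
top 234 88 angle 1.6266458232096666 x@.116 0.06455052284691395 zrange [0.14110376 0.27227525]
handle_grip [0.0032 0.0063 0.1888] theta 1.6719961641379362
cover_hinge [ 0.0014 -0.0001  0.0022] theta 
[0.3 0.  7.5] 0.00154243133052389 30.001550253946334 22.125
```

View pics/side4.png

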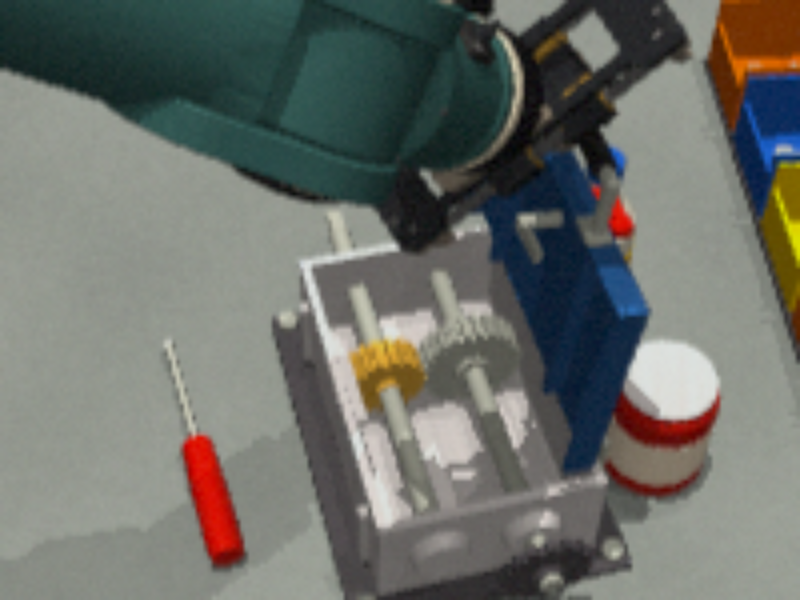

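The cover stands just past upright with the gears exposed and the hand on the sleeve at about (590, 150). The side-camera plane fit (1.674), the detector (1.666 and 1.672) and the kinematics (1.68) all put it near 1.67. The top-camera fit gave 1.627 from only 88 points. Everything is still, so I'll hand in.

```bash
python3 -c "
from station import *
print(workorder.finish_job())"
```

```text
the job is handed in; nothing more can be done
None
```

I turned the latch fully open, raised the cover to about 1.67 rad (balance is 1.68) and handed the job in with the arm still gripping the sleeve at 30 N; the handed-in call gave no verdict.

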